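Empty carton through the caddy's swing flap

TASK

Post the small empty raisin carton into the white waste caddy: push the self-closing steel flap open with one fingertip and, while that finger keeps it open, push the carton off the ledge with the other finger, holding the flap until the carton has dropped inside; then draw the hand clear so that the flap swings fully shut. Work gently, do not pinch, lift or carry the carton or use it to shove the flap open, and leave the bowl, plate, cup and spoon where they stand.

Things in the scene. Friction and masses are not known exactly. Their poses are not given: they have to be found in the camera images.
- caddy: White plastic waste caddy (all sizes in mm) fixed to the worktop, 232 long (its x), 104 wide, 164 high, hollow to a floor 5 thick. Origin: on the worktop under the middle of the ledge's drop edge; x is level and points the way to push (ledge to flap), z up. x = -90 to 0: ledge; 0 to 122: mouth under the flap; 122 to 142: hood cap, top at 164.
- drop_edge (a point): Middle of the ledge's drop edge, on its top face, 120 above the worktop, straight above the caddy's origin. The level ledge runs 90 back from it (-x), open at its back end, with a rail rising 12 along each side, 80 clear between. Beyond it the mouth lies between sloping cheeks, 94 clear between, tops under 5 above the shut flap. Nothing stands above.
- flap (a joint): Opening angle (rad) of the steel flap, 122 long, 86 wide, 3 thick, hinged at its far, upper edge. 0 = shut, sloping up at 19 degrees from the drop edge; it swings down into the caddy to 1.25. Spring: 0.1 N m shut, 0.2 N m at 0.7 rad, so 2 to 6 N at a fingertip; the carton's weight does not open it.
- flap_hinge (a point): Middle of the flap's hinge line (parallel to the caddy's y), at x = 122, z = 162 in the caddy's frame. A fingertip 5 above ledge height, moved along +x from over the flap, opens it wider the nearer it gets to here: about 0.45 rad with the finger's far side at x = 85, 0.7 at x = 100. Stay 10 short of the hinge.
- flap_edge (a point): Middle of the flap's free edge; moves with the flap. Shut: x = 7, z = 122 in the caddy's frame.
- carton_center (a point): Centre of the empty raisin carton, a rigid card box 24 along its x (way of pushing), 58 along its y, 36 high, about 25 g, loose on the ledge. Its x is within 6 degrees of the caddy's x; its front is 4 to 16 short of the drop edge, so fingers opened 60 or more straddle it: one behind it, one over the flap. It tips in once its centre passes the edge.
- bowl: Bystander: steel bowl, 120 across, 55 high; origin under its centre.
- plate: Bystander: coral toddler plate, 170 across, 22 high; origin under its centre.
- straw_cup: Bystander: clear straw cup with flip lid, 72 across, 129 high; origin under its centre.
- spoon: Bystander: blue spoon lying flat, 140 long along its x; origin under its middle.
Things that resemble listed ones, but are neither listed nor needed, are in the scene too. There is more than one size of the part that bears carton_center; the job needs the middle-sized.

How it is judged:
On the way, in this order (a step that is already met when the one before it is completed fails the run):
1. a finger pushes the flap at least 0.15 rad open while the carton is still on the ledge (value of joint flap above 0.15 rad and contact force between the fingers and flap above 0.1 N and x of carton_center in the frame of caddy below 0.002 m and z of carton_center in the frame of caddy above 0.125 m), for 0.1 s.
2. the carton has dropped through the mouth while a finger still holds the flap open (z of carton_center in the frame of caddy below 0.095 m and x of carton_center in the frame of caddy above -0.085 m and value of joint flap above 0.15 rad and contact force between the fingers and flap above 0.1 N), for 0.1 s.
At the end, for the whole second after the job is handed in: The carton lies at rest inside the caddy (its centre within the walls and at least 40 mm below ledge height), the flap is shut to within 0.06 rad, and each bystander is within 20 mm of where it stood (z of carton_center in the frame of caddy between 0 and 0.08 m and x of carton_center in the frame of caddy between -0.09 and 0.142 m and y of carton_center in the frame of caddy between -0.052 and 0.052 m and value of joint flap below 0.06 rad and linear speed of carton below 0.02 m/s and distance of each of bowl, plate, straw_cup, spoon from where it was at the start of the episode below 0.02 m); the robot touches nothing.
It fails at once if the carton is lifted (centre more than 12 mm above its height on the ledge) (z of carton_center in the frame of caddy above 0.15 m).
It fails at once if the carton is pinched or shoved hard (over 15 N from the fingers) (contact force between the fingers and carton above 15 N).
It fails at once if the carton goes over the edge onto a flap that is not held open (under 0.12 rad) (x of carton_center in the frame of caddy above 0.005 m and z of carton_center in the frame of caddy above 0.125 m and value of joint flap below 0.12 rad).
It fails at once if the flap is forced (over 30 N from the fingers) (contact force between the fingers and flap above 30 N).
It fails at once if a bystander is moved more than 20 mm (distance of any of bowl, plate, straw_cup, spoon from where it was at the start of the episode above 0.02 m).
It also fails if it takes over 35 s, if anything falls off the work surface, if the arm or the gripper's body presses on something with over 40 N, if the wrist force passes 120 N, or if a joint passes its speed limit or range.

ROBOT

A 6-joint arm with a two-finger parallel gripper is mounted at the origin on the work surface. World frame = base frame: x ahead of the robot, y to its left, z up, the work surface at z = 0. Lengths are in m, angles in rad, forces in N, time in s.
With the tool pointing down it reaches from about 0.35 to 0.975 m from the base axis. Payload 4.9 kg.
Tool frame: the origin (TCP) lies between the finger pads; the fingertips stand 25 mm ahead of it and the grasp point (between the pads) lies 6 mm ahead of it; z points along the fingers, y is the line along which they close (so a half turn about z gives the same grasp; the last joint's range is limited). The gripper opens to 85 mm and grips with 20 to 120 N. Pads are 22 mm wide; open, the fingers measure 114 mm over their backs; the gripper's body (76 mm by 85 mm) begins 54 mm behind the grasp point. The pads swing forward as they close: fully open they stand 13 mm farther back than shut.
Start: joints at [1.054, 0.053, 1.613, -0, 1.476, -0.119], TCP at [0.242, 0.576, 0.256] pointing down, gripper open.
Joint ranges: [-3.01, 3.01], [-1.01, 2.22], [0.06, 2.58], [-1.02, 4.17], [0.09, 2.62], [-3.14, 3.14]. Speed limits (rad/s): [2.57, 2.57, 3.14, 3.14, 3.14, 3.14].

INTERFACE

Orientations are given as a unit quaternion [w, x, y, z].
In Python, from plant import manip gives the robot as it stands.
- The arm moves only by the shell command python3 -m inch 'ROWS'. ROWS is JSON, a list of rows, each a list of 3 entries, a list of its own where there are three numbers: the shift along the tool's x, y, z in m, then the turn, a rotation vector about the tool's x, y, z in rad, then the opening, from 0 (shut) to 1 (fully open). A call has 1 to 8 rows; each row shifts and turns the commanded pose from where the row before left it, along the tool's axes as they then stand; what a row does not reach is not made up. A row lasts 1/10 s, in which the tool goes at most 50 mm and 8.59 degrees, less where a joint would pass 70% of its speed; a pose out of reach is approached as far as the arm can. A call with a gripper value outside its range is refused whole. The fingers move at their own pace and stop on an object; the grip force is fixed at half the most. Time passes only in rows, so rows that do not move let the fingers close. It gives the time, the measured TCP pose, the force, the opening and the grip force at its end, in the units of the state.
- manip.state(): the state, without advancing time (a new reading comes with each control period).
- manip.grab_frame(name): name is "side" or "top" or "wrist"; returns (picture, depth): 400x640x3 uint8, red, green, blue; 400x640 float32, m along the optical axis (not along the pixel's ray), 0 where there is no reading.
- manip.camera_params(name): a dict with "camera_matrix" (3x3 intrinsics, pixels), "rvec" (rotation vector, rad) and "tvec" (3), from world to camera coordinates, as OpenCV has them. Camera axes: x right, y down, z forward; pixel columns grow to the right and rows downward; lengths in m; the calibration is good to about 2 mm. A picture is of the moment at which its call begins: read the wrist's pose just before it. camera_params takes no time and is no camera call; for the wrist camera it gives the pose at the moment of the call.
- manip.job_done(): hands the job in; it is judged then, once.
Trained networks look in the newest picture that a camera, given by its name, has taken for a name from the list of things; names that differ only in an ending like _2 or _b are one class to them, and where a whole thing is asked for, a point or a joint stands for the part that bears it (a point fixed in the world has none). Each returns a list of dicts, best first, with "score" (0 to 1); they miss things now and then, are a little off and sometimes report something else, mostly with a low value. They report only what shows in the picture. A call takes as long as a camera call. They do not tell look-alikes from the thing itself.
- manip.look_for(camera, label): "point" ([x, y, z] in m, in world coordinates, good to about 4 mm: the middle of the surface that is visible of it).
The state is a dict: "time": time; "joint_pos": joint angles; "joint_vel": joint speeds; "joint_efforts": joint torques, N m; "tool_pos": TCP position; "tool_rot": TCP orientation; "contact_force": force on the tool from outside, world axes, zero at the start; "ft_torque": the same for the moment, N m; "gripper_width": opening from 0.0 (shut) to 1.0 (fully open); "grasp_force": force on a finger pad.
Only numpy, scipy, OpenCV 4.12 (cv2) and the standard library are available. Lean on these libraries where they do the work, as an engineer would, in place of code of your own. Each camera call takes 0.05 s, during which the arm holds its last target. There are 200 camera calls.

## Working session

There is one attempt and no reset: what is moved stays moved. The work goes in short steps, Python scripts to look and compute and a shell command to move; the robot and the scene stay as the last step left them, time stands still between calls to the robot, and variables do not carry over. Pictures are saved under pics/ and viewed, at most 10 in all, crops included, and the job is handed in when it is done.

```bash
mkdir -p pics; ls; cat > h.py <<'E'
import numpy as np, cv2
from plant import manip
def cam(n):
    p=manip.camera_params(n); R,_=cv2.Rodrigues(np.array(p["rvec"],float)); return np.array(p["camera_matrix"]),R,np.array(p["tvec"],float).ravel()
def cloud(n,d):
    K,R,t=cam(n); v,u=np.mgrid[0:d.shape[0],0:d.shape[1]]
    P=np.stack([(u-K[0,2])/K[0,0]*d,(v-K[1,2])/K[1,1]*d,d],-1)
    return (P-t)@R
def proj(n,p):
    K,R,t=cam(n); q=K@(R@np.array(p)+t); return (q[:2]/q[2]).round().astype(int)
E
python3 - <<'E'
from h import *
for n in("top","side"):
    im,d=manip.grab_frame(n); cv2.imwrite(f"pics/{n}0.png",im[:,:,::-1]); np.savez(f"{n}0.npz",im=im,d=d)
    for l in("caddy","flap","carton_center","drop_edge"):
        for r in manip.look_for(n,l): print(n,l,round(r["score"],2),np.round(r["point"],3),proj(n,r["point"]))
print(manip.state())
E
```

```text
pics
top flap 0.77 [0.537 0.015 0.148] [318 206]
top carton_center 0.95 [ 0.366 -0.105  0.051] [376 285]
top carton_center 0.62 [ 0.572 -0.062  0.155] [358 187]
top carton_center 0.52 [ 0.417 -0.2    0.025] [416 260]
top drop_edge 0.68 [ 0.55  -0.012  0.133] [332 199]
side caddy 0.67 [ 0.54  -0.06   0.115] [307 224]
side flap 0.9 [0.536 0.013 0.142] [290 189]
side carton_center 0.81 [ 0.415 -0.201  0.025] [262 355]
side carton_center 0.69 [ 0.572 -0.069  0.151] [327 205]
side carton_center 0.57 [ 0.364 -0.129  0.041] [214 320]
side drop_edge 0.63 [ 0.538 -0.055  0.112] [305 224]
{'time': 0.5, 'joint_pos': array([ 1.05400115e+00,  5.27280390e-02,  1.61291948e+00, -3.03543175e-05,
        1.47603803e+00, -1.19044313e-01]), 'joint_vel': array([ 0.00043264, -0.00067417, -0.00029707,  0.00011947,  0.00030012,
        0.0004061 ]), 'joint_efforts': array([-1.51826443e-04, -3.93216276e+01, -3.70029116e+01, -1.52567650e-04,
        1.32740653e-03,  3.46429573e-06]), 'tool_pos': array([0.24210523, 0.57616355, 0.25627452]), 'tool_rot': array([-1.66413252e-07,  1.97565643e-01,  9.80289658e-01, -4.88403919e-05]), 'contact_force': array([ 1.23037101, -0.82857209,  0.64543042]), 'ft_torque': array([-0.05307788, -0.01808612, -0.03571988]), 'grasp_force': 0.0, 'gripper_width': 0.9989500775939589}
```

```bash
ls pics
```

```text
side0.png
top0.png
```

View pics/top0.png

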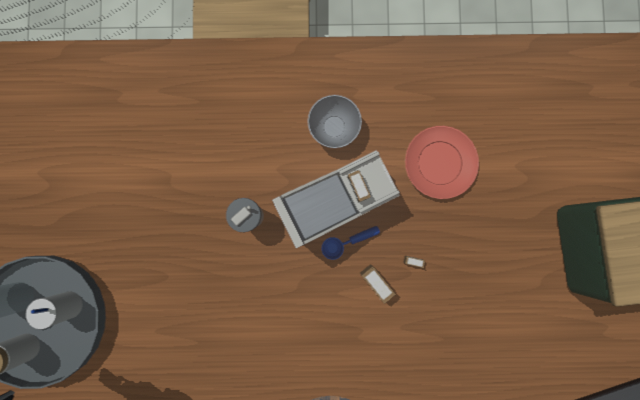

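View pics/side0.png

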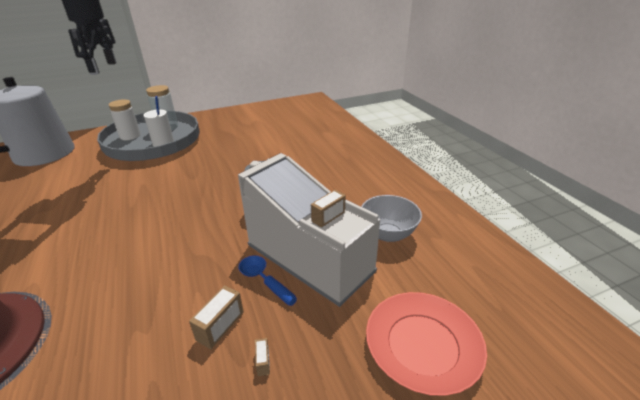

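The top view shows the caddy with its ledge at the right (375,180) and its hood at the left (290,225). Carton candidates are the one on the ledge (358,187), a large one (378,285) and a small one (415,262). I choose the one on the ledge: it is middle-sized and stands in the right place. Next I measure the frame and check the choice in a crop.

```bash
python3 - <<'E'
from h import *
f=np.load("top0.npz"); d=f["d"]; im=f["im"]; P=cloud("top",d)
m=(d>0)&(P[...,2]>.112)&(P[...,2]<.18)&(np.hypot(P[...,0]-.55,P[...,1]+.0)<.17)
n,lab,st,_=cv2.connectedComponentsWithStats(m.astype(np.uint8)); print(st[1:])
k=1+st[1:,4].argmax(); Q=P[lab==k]
r=cv2.minAreaRect((Q[:,:2]*1000).astype(np.float32)); print(r)
B=cv2.boxPoints(r)/1000
e=B[1]-B[0] if np.linalg.norm(B[1]-B[0])>np.linalg.norm(B[2]-B[1]) else B[2]-B[1]
ex=e/np.linalg.norm(e); ex*=np.sign(ex[1]); ey=np.array([-ex[1],ex[0]])
c=np.array(r[0])/1000; L=np.linalg.norm(e); o=c-ex*.026
print("ex",ex,"origin",o)
X=(Q[:,:2]-o)@ex; Y=(Q[:,:2]-o)@ey; Z=Q[:,2]
print("X",X.min(),X.max(),"Y",Y.min(),Y.max())
for a in range(-90,145,10):
    s=(abs(X-a/1000)<.005)&(abs(Y)<.03)
    if s.any(): print(a,np.round(np.percentile(Z[s],[10,50,90]),4))
s=(Z>.146)&(X<.02)&(abs(Y)<.045); 
rc=cv2.minAreaRect((np.c_[X,Y][s]*1000).astype(np.float32)); print("carton",s.sum(),rc,np.median(Z[s]),cv2.boxPoints(rc))
np.savez("fr.npz",o=o,ex=ex,ey=ey)
cr=im[130:300,240:450,::-1].copy()
cv2.imwrite("pics/crop.png",cv2.resize(cr,None,fx=3.5,fy=3.5,interpolation=cv2.INTER_CUBIC))
print(cam("wrist"))
E
```

```text
[[ 273  151  127   97 5785]
 [ 247  206    4    5   17]
 [ 244  208    1    1    1]
 [ 244  213    1    1    1]
 [ 247  212    1    1    1]
 [ 249  213    1    1    1]
 [ 246  215    1    1    1]]
((553.8056030273438, -22.80811309814453), (104.1020278930664, 232.1825408935547), 25.800437927246094)
ex [-0.4352381   0.90031534] origin [ 0.56512179 -0.04621631]
X -0.09009125744242982 0.14209130396047984 Y -0.052051009275448167 0.052051034835237785
-90 [0.1176 0.1194 0.1212]
-80 [0.117  0.1196 0.1212]
-70 [0.1177 0.1196 0.1213]
-60 [0.1177 0.1194 0.1211]
-50 [0.1177 0.1197 0.121 ]
-40 [0.1175 0.1198 0.1215]
-30 [0.154  0.1557 0.1575]
-20 [0.1536 0.1557 0.1575]
-10 [0.1189 0.1493 0.1564]
0 [0.1165 0.1193 0.1217]
10 [0.1228 0.1249 0.127 ]
20 [0.126  0.1283 0.1303]
30 [0.129  0.1317 0.1336]
40 [0.1329 0.1348 0.1371]
50 [0.1365 0.1385 0.1405]
60 [0.1397 0.1418 0.144 ]
70 [0.1432 0.1453 0.1474]
80 [0.1464 0.1487 0.1508]
90 [0.1498 0.152  0.1543]
100 [0.1536 0.1557 0.1577]
110 [0.1568 0.1591 0.1613]
120 [0.1599 0.1629 0.1651]
130 [0.1622 0.1637 0.1655]
140 [0.1622 0.1644 0.166 ]
carton 379 ((-21.060611724853516, -0.8847942352294922), (57.899349212646484, 24.523656845092773), 87.02505493164062) 0.15563230335854786 [[-34.808384  -29.159075 ]
 [-10.317774  -30.431833 ]
 [ -7.3128395  27.389486 ]
 [-31.80345    28.662245 ]]
(array([[322.82470728,   0.        , 319.80661129],
       [  0.        , 322.82470728, 200.79687941],
       [  0.        ,   0.        ,   1.        ]]), array([[ 0.38758425,  0.92183355,  0.00116956],
       [ 0.88660956, -0.37312112,  0.27332054],
       [ 0.25239243, -0.10489779, -0.9619223 ]]), array([-0.62572158, -0.03436211,  0.37905127]))
```

View pics/crop.png

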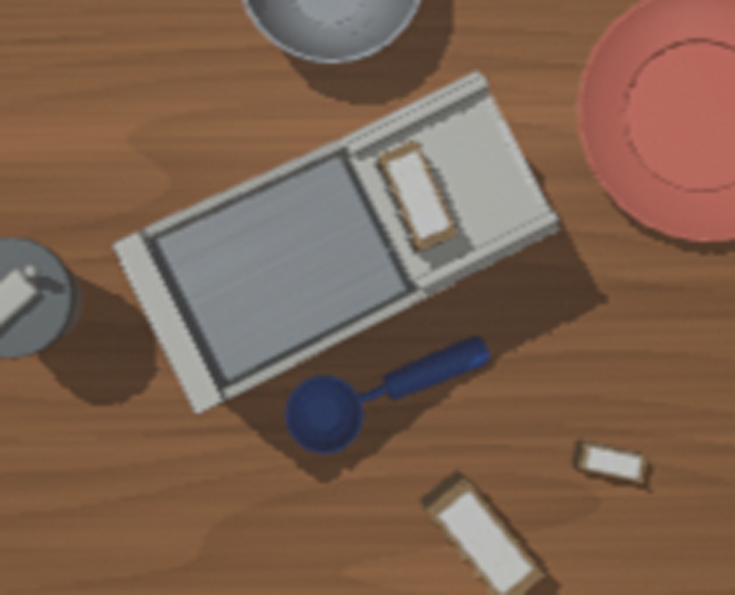

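The crop confirms the middle-sized carton standing alone on the ledge (about 415,195 in the crop), slightly skewed; the large and small look-alikes lie on the table. Next I check the fingertip height and work out the move.

```bash
cat >> h.py <<'E'
from scipy.spatial.transform import Rotation as Ro
def tool():
    s=manip.state(); q=s["tool_rot"]; return np.array(s["tool_pos"]),Ro.from_quat([q[1],q[2],q[3],q[0]]),s
def plan(cx,z,cy=0.):
    f=np.load("fr.npz"); o,ex,ey=f["o"],f["ex"],f["ey"]
    p,R,s=tool(); tgt=np.r_[o+ex*cx+ey*cy,z]
    best=None
    for sg in(1,-1):
        y=np.r_[ex*sg,0]; zz=np.array([0,0,-1.]); x=np.cross(y,zz)
        r=(R.inv()*Ro.from_matrix(np.c_[x,y,zz])).as_rotvec()
        if best is None or np.linalg.norm(r)<np.linalg.norm(best[0]): best=(r,sg,Ro.from_matrix(np.c_[x,y,zz]))
    c=(p[:2]-o)
    print("now caddy x,y,z",np.round([c@ex,c@ey,p[2]],4),"shift now-axes",R.inv().apply(tgt-p).round(4),"turned-axes",best[2].inv().apply(tgt-p).round(4),"turn",best[0].round(4),"sign y",best[1])
    print("t",s["time"],"w",round(s["gripper_width"],3),"F",np.round(s["contact_force"],2),"j",np.round(s["joint_pos"],2))
E
python3 - <<'E'
from h import *
f=np.load("side0.npz"); P=cloud("side",f["d"]); p,R,s=tool()
m=(f["d"]>0)&(np.linalg.norm(P[...,:2]-p[:2],axis=-1)<.08)&(P[...,2]>.15)&(P[...,2]<.3)
q=R.inv().apply(P[m]-p); print(len(q),"tip z",np.sort(q[:,2])[-8:])
t=q[:,2]>q[:,2].max()-.02; print(np.sort(q[t,1])[[0,5,-5,-1]],np.sort(q[t,0])[[0,-1]], np.sort(np.abs(q[t,1]))[:5])
plan(.0025,.256)
E
```

```text
539 tip z [0.01127465 0.01135049 0.01163203 0.01170734 0.01183146 0.01188549
 0.01192313 0.01291889]
[-0.0580183  -0.05678681  0.04822312  0.04948964] [-0.01332328  0.01205681] [0.03984843 0.04012854 0.04015732 0.04025309 0.04089159]
now caddy x,y,z [0.7009 0.0199 0.2563] shift now-axes [-5.37e-01 -4.47e-01  3.00e-04] turned-axes [-1.990e-02 -6.984e-01  3.000e-04] turn [-1.000e-04 -0.000e+00 -8.481e-01] sign y 1
t 0.5 w 0.999 F [ 1.23 -0.83  0.65] j [ 1.05  0.05  1.61 -0.    1.48 -0.12]
```

```bash
python3 -m inch '[[[0,0,0],[0,0,-0.14],1],[[0,0,0],[0,0,-0.14],1],[[0,0,0],[0,0,-0.14],1],[[0,0,0],[0,0,-0.14],1],[[0,0,0],[0,0,-0.14],1],[[0,0,0],[0,0,-0.148],1],[[0,-0.04,0],[0,0,0],1],[[0,-0.05,0],[0,0,0],1]]' && python3 -m inch '[[[-0.003,-0.05,0],[0,0,0],1],[[-0.003,-0.05,0],[0,0,0],1],[[-0.003,-0.05,0],[0,0,0],1],[[-0.003,-0.05,0],[0,0,0],1],[[-0.003,-0.05,0],[0,0,0],1],[[-0.003,-0.05,0],[0,0,0],1],[[0,-0.05,0],[0,0,0],1],[[0,-0.05,0],[0,0,0],1]]' && python3 -c "
from h import *
plan(.0025,.18)"
```

```text
time: 1.3
tool_pos: [0.281, 0.4952, 0.2562]
tool_rot: [0.0, -0.225, 0.974, 0.0]
contact_force: [0.4, -0.2, 0.6]
gripper_width: 0.999
grasp_force: 0.0
time: 2.1
tool_pos: [0.4719, 0.1414, 0.2567]
tool_rot: [0.001, -0.223, 0.975, 0.0]
contact_force: [1.4, 0.7, 0.2]
gripper_width: 1.003
grasp_force: 0.0
now caddy x,y,z [0.2095 0.0023 0.2567] shift now-axes [-0.0022 -0.207   0.0768] turned-axes [-0.0023 -0.207   0.0767] turn [-0.0003  0.0012 -0.0001] sign y 1
t 2.1 w 1.003 F [1.44 0.71 0.24] j [ 0.14 -0.27  1.91  0.    1.5  -1.88]
```

```bash
python3 -m inch '[[[-0.002,-0.05,0],[0,0,0],1],[[0,-0.05,0],[0,0,0],1],[[0,-0.05,0],[0,0,0],1],[[0,-0.045,0],[0,0,0],1],[[0,0,0.03],[0,0,0],1],[[0,0,0.03],[0,0,0],1],[[0,0,0],[0,0,0],1]]' && python3 - <<'E'
from h import *
plan(.0025,.18)
im,d=manip.grab_frame("side"); cv2.imwrite("pics/s1.png",cv2.resize(im[90:270,220:440,::-1],None,fx=3.3,fy=3.3))
f=np.load("fr.npz"); P=cloud("side",d); c=(P[...,:2]-f["o"]); X=c@f["ex"];Y=c@f["ey"];Z=P[...,2]
m=(d>0)&(abs(X)<.12)&(abs(Y)<.014)&(Z>.163)&(Z<.19)
x=X[m]; print("tip z",np.sort(Z[m])[:5]); 
for s in (x<0,x>0): print(np.round(np.percentile(x[s],[0,5,50,95,100]),4))
# carton refine
m=(d>0)&(X<.0)&(X>-.06)&(abs(Y)<.036)&(Z>.135)&(Z<.159); 
print("carton X",np.percentile(X[m],[1,50,99]),"Y",np.percentile(Y[m],[1,99]))
E
```

```text
time: 2.8
tool_pos: [0.5551, -0.0313, 0.1913]
tool_rot: [-0.004, -0.223, 0.975, 0.002]
contact_force: [-1.3, 1.2, -0.3]
gripper_width: 1.002
grasp_force: 0.0
now caddy x,y,z [0.0177 0.0025 0.1913] shift now-axes [-0.0026 -0.0153  0.0111] turned-axes [-0.0025 -0.0152  0.0113] turn [ 0.0056 -0.0074 -0.0011] sign y 1
t 2.8 w 1.002 F [-1.25  1.22 -0.31] j [-0.19 -0.06  1.83  0.    1.37 -2.21]
tip z [0.16351978 0.17942657 0.17967655 0.17987649 0.18003311]
[-0.0374 -0.0369 -0.0308 -0.0249 -0.0245]
[0.0594 0.0605 0.0614 0.0664 0.1198]
carton X [-0.03267718 -0.02671595 -0.00710236] Y [-0.03146621  0.02646262]
```

View pics/s1.png

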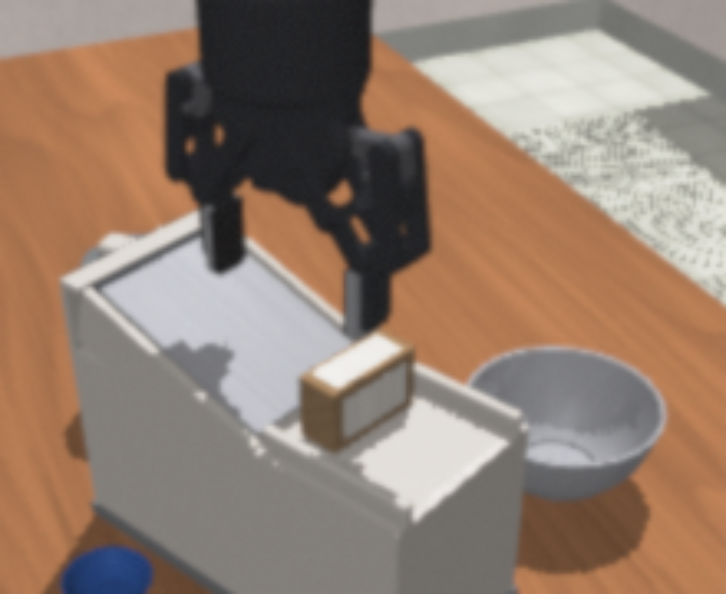

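The picture shows the rear finger (370,320) still over the carton and the front finger (225,260) over the flap. It needs to go back 17 mm more before descending.

```bash
python3 -m inch '[[[-0.0025,-0.017,0],[0.005,-0.007,0],1],[[0,0,0],[0,0,0],1],[[0,0,0],[0,0,0],1]]' && python3 - <<'E'
from h import *
plan(.0,.138)
E
```

```text
time: 3.15
tool_pos: [0.5687, -0.046, 0.1984]
tool_rot: [0.005, -0.223, 0.975, -0.002]
contact_force: [0.0, -0.2, -0.1]
gripper_width: 1.002
grasp_force: 0.0
now caddy x,y,z [-0.0014 -0.0033  0.1984] shift now-axes [0.0039 0.0018 0.0604] turned-axes [0.0033 0.0014 0.0604] turn [-0.0069  0.0096 -0.0005] sign y 1
t 3.15 w 1.002 F [ 0.04 -0.16 -0.11] j [-0.21 -0.04  1.81  0.    1.37 -2.23]
```

```bash
python3 -m inch '[[[0.003,0.001,0],[-0.007,0.0095,0],1],[[0,0,0.015],[0,0,0],1],[[0,0,0.015],[0,0,0],1],[[0,0,0],[0,0,0],1],[[0,0,0],[0,0,0],1]]' && python3 - <<'E'
from h import *
plan(.0,.138)
E
```

```text
time: 3.65
tool_pos: [0.5635, -0.0457, 0.1647]
tool_rot: [-0.003, -0.223, 0.975, 0.001]
contact_force: [-0.9, -0.3, -0.6]
gripper_width: 0.997
grasp_force: 0.0
now caddy x,y,z [0.0012 0.0013 0.1647] shift now-axes [-0.0014 -0.0013  0.0267] turned-axes [-0.0013 -0.0012  0.0267] turn [ 0.0037 -0.0047  0.0001] sign y 1
t 3.65 w 0.997 F [-0.85 -0.32 -0.62] j [-0.21 -0.01  1.83  0.    1.32 -2.23]
```

```bash
python3 -m inch '[[[0,0,0.008],[0,0,0],1],[[0,0,0.007],[0,0,0],1],[[0,0,0.006],[0,0,0],1],[[0,0,0.005],[0,0,0],1],[[0,0,0],[0,0,0],1],[[0,0,0],[0,0,0],1]]' && python3 - <<'E'
from h import *
plan(.0,.138)
im,d=manip.grab_frame("side"); cv2.imwrite("pics/s2.png",cv2.resize(im[90:270,220:440,::-1],None,fx=3.3,fy=3.3))
E
```

```text
time: 4.25
tool_pos: [0.5643, -0.0462, 0.1404]
tool_rot: [-0.002, -0.223, 0.975, 0.0]
contact_force: [-0.9, -1.9, 0.4]
gripper_width: 1.001
grasp_force: 0.6
now caddy x,y,z [0.0003 0.0007 0.1404] shift now-axes [-0.0007 -0.0003  0.0024] turned-axes [-0.0007 -0.0003  0.0024] turn [ 0.0014 -0.0028  0.    ] sign y 1
t 4.25 w 1.001 F [-0.88 -1.92  0.36] j [-0.21  0.02  1.85 -0.    1.28 -2.23]
```

View pics/s2.png

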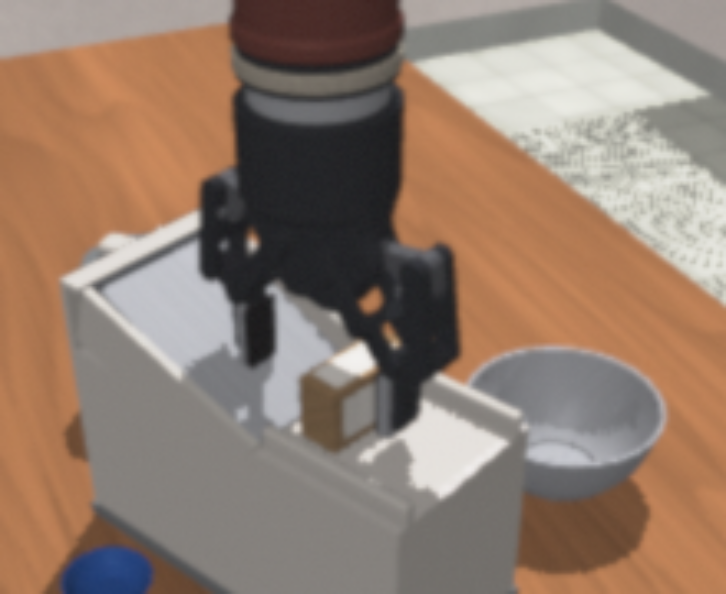

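The rear finger (400,420) stands behind the carton on the ledge, and the front finger (258,360) is pressing the flap. Now I push forward.

```bash
python3 -m inch '[[[0,0.003,0.002],[0,0,0],1],[[0,0.003,0],[0,0,0],1],[[0,0.003,0],[0,0,0],1],[[0,0.003,0],[0,0,0],1],[[0,0.003,0],[0,0,0],1],[[0,0.003,0],[0,0,0],1],[[0,0,0],[0,0,0],1]]' && python3 - <<'E'
from h import *
plan(.036,.138)
im,d=manip.grab_frame("side"); cv2.imwrite("pics/s3.png",cv2.resize(im[90:270,220:440,::-1],None,fx=3.3,fy=3.3))
E
```

```text
time: 5.0
tool_pos: [0.5563, -0.0293, 0.1384]
tool_rot: [-0.001, -0.223, 0.975, 0.001]
contact_force: [1.1, -0.7, 2.6]
gripper_width: 0.999
grasp_force: 0.9
now caddy x,y,z [0.019  0.0006 0.1384] shift now-axes [-0.0006  0.017   0.0005] turned-axes [-0.0006  0.017   0.0004] turn [ 0.0022 -0.0023  0.0002] sign y 1
t 5.0 w 0.999 F [ 1.12 -0.73  2.58] j [-0.19 -0.    1.87  0.    1.27 -2.21]
```

View pics/s3.png

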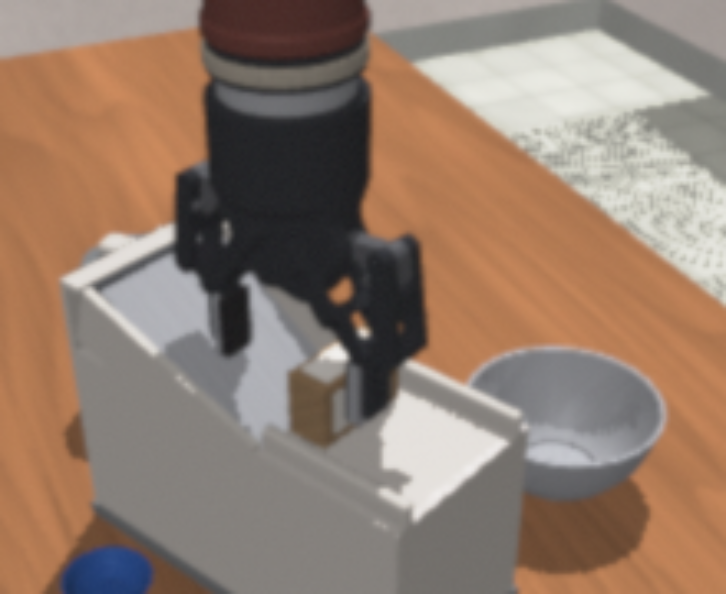

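The flap is opening under the front finger (230,340) and the rear finger (370,400) is pushing the carton, which is still on the ledge. I continue over the edge.

```bash
python3 -m inch '[[[0,0.004,0],[0,0,0],1],[[0,0.004,0],[0,0,0],1],[[0,0.004,0],[0,0,0],1],[[0,0.003,0],[0,0,0],1],[[0,0.003,0],[0,0,0],1],[[0,0.003,0],[0,0,0],1],[[0,0,0],[0,0,0],1],[[0,0,0],[0,0,0],1]]' && python3 - <<'E'
from h import *
plan(.044,.138)
im,d=manip.grab_frame("side"); cv2.imwrite("pics/s4.png",cv2.resize(im[90:270,220:440,::-1],None,fx=3.3,fy=3.3))
E
```

```text
time: 5.85
tool_pos: [0.547, -0.0104, 0.1384]
tool_rot: [-0.002, -0.223, 0.975, 0.001]
contact_force: [-0.2, -2.2, 2.3]
gripper_width: 0.997
grasp_force: 1.5
now caddy x,y,z [0.0401 0.0007 0.1384] shift now-axes [-0.0007  0.0039  0.0004] turned-axes [-0.0007  0.0039  0.0004] turn [ 0.0031 -0.0028  0.0002] sign y 1
t 5.85 w 0.997 F [-0.15 -2.16  2.26] j [-0.16 -0.03  1.9   0.    1.28 -2.18]
```

View pics/s4.png

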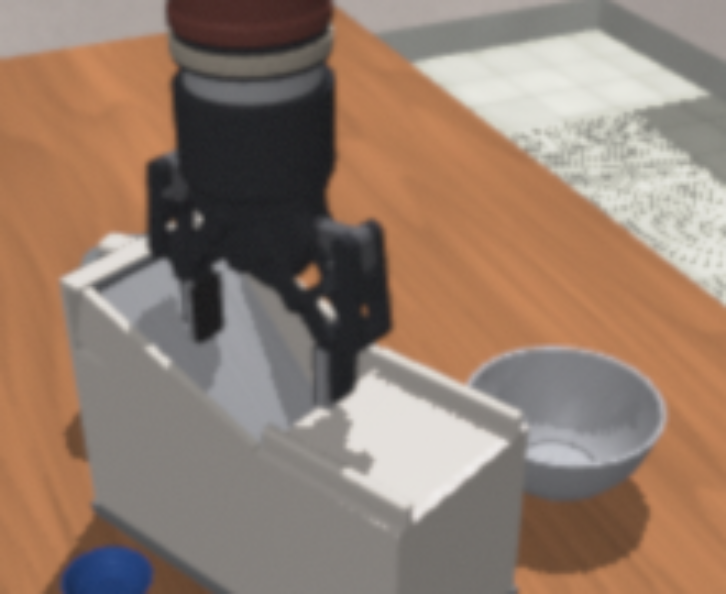

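The carton has left the ledge and no longer shows on top. I open slightly wider, hold, and look in with the wrist camera.

```bash
python3 -m inch '[[[0,0.003,0],[0,0,0],1],[[0,0.002,0],[0,0,0],1],[[0,0,0],[0,0,0],1],[[0,0,0],[0,0,0],1],[[0,0,0],[0,0,0],1]]' && python3 - <<'E'
from h import *
plan(.044,.138)
im,d=manip.grab_frame("wrist"); cv2.imwrite("pics/w1.png",im[:,:,::-1])
f=np.load("fr.npz")
for r in manip.look_for("wrist","carton_center"):
    p=np.array(r["point"]); c=p[:2]-f["o"]; print(r["score"],np.round([c@f["ex"],c@f["ey"],p[2]],3),proj("wrist",p))
E
```

```text
time: 6.4
tool_pos: [0.5451, -0.0065, 0.1383]
tool_rot: [-0.001, -0.223, 0.975, 0.001]
contact_force: [1.9, -4.0, 0.3]
gripper_width: 0.995
grasp_force: 1.9
now caddy x,y,z [0.0445 0.0007 0.1383] shift now-axes [-0.0007 -0.0005  0.0003] turned-axes [-0.0007 -0.0005  0.0003] turn [ 0.0017 -0.0026 -0.0002] sign y 1
t 6.4 w 0.995 F [ 1.87 -4.04  0.28] j [-0.15 -0.03  1.9  -0.    1.27 -2.17]
0.57 [-0.02  -0.     0.028] [231 209]
```

View pics/w1.png

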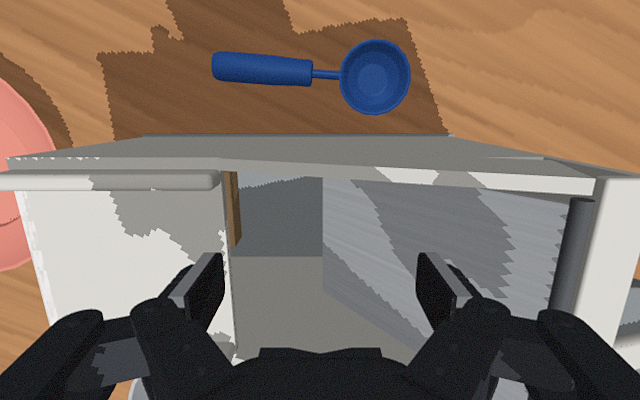

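The carton (232,209) lies on the floor inside, under the ledge, and the flap is held open well clear of it. I withdraw upwards.

```bash
python3 -m inch '[[[0,-0.004,-0.005],[0,0,0],1],[[0,-0.006,-0.01],[0,0,0],1],[[0,-0.006,-0.012],[0,0,0],1],[[0,-0.006,-0.015],[0,0,0],1],[[0,0,-0.02],[0,0,0],1],[[0,0,-0.03],[0,0,0],1],[[0,0,-0.03],[0,0,0],1],[[0,0,-0.03],[0,0,0],1]]' && python3 -m inch '[[[0,0,0],[0,0,0],1],[[0,0,0],[0,0,0],1],[[0,0,0],[0,0,0],1],[[0,0,0],[0,0,0],1],[[0,0,0],[0,0,0],1]]' && python3 - <<'E'
from h import *
plan(.044,.138)
im,d=manip.grab_frame("side"); cv2.imwrite("pics/s5.png",im[:,:,::-1])
f=np.load("fr.npz"); P=cloud("side",d); c=(P[...,:2]-f["o"]); X=c@f["ex"];Y=c@f["ey"];Z=P[...,2]
for a in(20,50,80,100):
    m=(d>0)&(abs(X-a/1000)<.005)&(abs(Y)<.03)&(Z<.18); print(a,m.sum(),np.median(Z[m]))
E
```

```text
time: 7.3
tool_pos: [0.555, -0.0261, 0.2927]
tool_rot: [-0.001, -0.223, 0.975, 0.001]
contact_force: [0.7, -1.2, -1.0]
gripper_width: 1.0
grasp_force: 0.0
time: 7.8
tool_pos: [0.5546, -0.0262, 0.2888]
tool_rot: [-0.003, -0.223, 0.975, 0.001]
contact_force: [0.0, -0.0, 0.4]
gripper_width: 0.999
grasp_force: 0.0
now caddy x,y,z [0.0226 0.0008 0.2888] shift now-axes [-0.0014  0.0208  0.1509] turned-axes [-0.0008  0.0214  0.1508] turn [ 0.0037 -0.0045 -0.0002] sign y 1
t 7.8 w 0.999 F [ 0.03 -0.02  0.36] j [-0.18 -0.13  1.73  0.    1.54 -2.2 ]
20 160 0.12831418285158613
50 155 0.13842642978008388
80 156 0.1486236214745793
100 145 0.15561334814849842
```

View pics/s5.png

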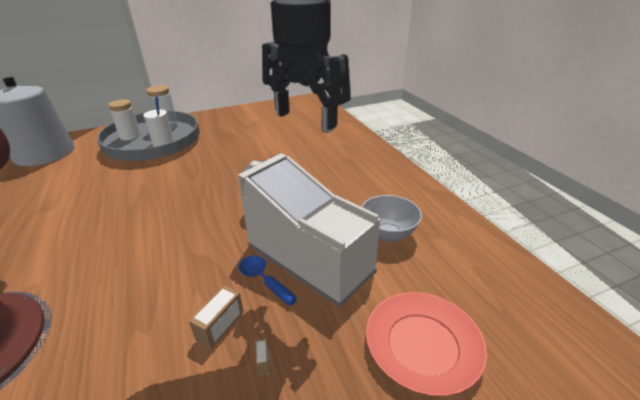

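The flap (290,188) is shut at its original heights, the ledge (340,222) is empty, the bystanders are unmoved, and the hand (300,80) is clear.

```bash
python3 -c "
from plant import manip
print(manip.job_done())"
```

```text
the job is handed in; nothing more can be done
None
```

The carton was posted into the caddy while the front finger held the flap open, the flap has swung shut, the bowl, plate and spoon stand where they were in the last picture (the cup is hidden behind the caddy there, but nothing went near it), and the job is handed in, though no verdict was reported back.

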